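# Put the bench dog away in the one empty pocket of the covered rack

### The job

Draw the orange-headed bench dog straight up out of its sleeve without dragging or lifting the sleeve stand, then feel the grey dust covers of the rack to find the one pocket that is empty; pockets that give only a little already hold a dog. Lower the dog fully home into that pocket, flange down on the rack, without letting it drop, and let go of it. Leave the other things on the bench where they are.

Things in the scene. Friction and masses are not known exactly. Their poses are not given: they have to be found in the camera images.
- dog_grip (a point): The bench dog, a loose round pin of 0.3 kg, 107 mm tall: steel shaft 20 mm in diameter, 55 mm long; brass flange 40 mm in diameter, 6 mm thick; on top an orange grip head 26 mm in diameter, 46 mm tall. Point: centre of the orange head, on the axis, 84 mm above the foot, 29 mm above the flange's underside. z runs from foot to head. It starts upright in the sleeve, flange on its mouth.
- sleeve_mouth (a point): Centre of the mouth of the sleeve stand, 60 mm above the table, z up along the hole. The stand is loose, 0.95 kg: a green base 110 x 110 x 12 mm with a steel sleeve 46 mm square rising 48 mm from it. The hole is 21.5 mm wide: the dog's shaft has 0.75 mm to spare all round and comes out only straight up.
- rack: The covered rack, fixed: a dark wood frame 126 x 182 x 70 mm (its x, y, z) round light wood with six pockets 56 mm apart: 0, 1, 2 along its +y in the row at its lower x, then 3, 4, 5 in the row at higher x. Origin: centre of its underside. Each pocket is 28 mm square and closed by a grey sprung dust cover lying 1.5 mm below the top face; all look alike and rise again when let go.
- pocket0 (a point): Centre of the mouth of pocket 0, on the rack's top face, 70 mm above the table, axes as the rack's. Of the six pockets, at random and unseen, four hold a full dog: the cover gives about 1.5 mm and is then solid; one holds a short dog: it gives about 14 mm and is then solid; one is empty (see pocket 1).
- pocket1 (a point): Centre of the mouth of pocket 1, on the rack's top face, 70 mm above the table, axes as the rack's. The empty pocket's cover, whichever it is, slides down 55 mm against 0.3 to 0.9 N, less than the dog's weight: the dog can be lowered onto it and pushes it down until its flange lies on the top face, and stays there.
- pocket2 (a point): Centre of the mouth of pocket 2, on the rack's top face, 70 mm above the table, axes as the rack's. It may be full, short or empty, as told under pockets 0 and 1.
- pocket3 (a point): Centre of the mouth of pocket 3, on the rack's top face, 70 mm above the table, axes as the rack's. It may be full, short or empty, as told under pockets 0 and 1.
- pocket4 (a point): Centre of the mouth of pocket 4, on the rack's top face, 70 mm above the table, axes as the rack's. It may be full, short or empty, as told under pockets 0 and 1.
- pocket5 (a point): Centre of the mouth of pocket 5, on the rack's top face, 70 mm above the table, axes as the rack's. It may be full, short or empty, as told under pockets 0 and 1.
- mallet: Bystander, to be left alone: carver's mallet, turned dark wood head 56 mm in diameter and 100 mm long, handle 26 mm in diameter, lying. Origin on the table under the head 30 mm from its handle end; head reaches 70 mm to +x, the handle to 200 mm in -x.
- gouge: Bystander, to be left alone: red-handled carving tool 200 mm long, lying. Origin at its underside, under the middle of its length or near it.
- jar: Bystander, to be left alone: closed jar 60 mm in diameter, 85 mm tall, standing. Origin at its underside, in the middle.
- tin: Bystander, to be left alone: open blue tin 90 x 130 x 28 mm with pencil stubs. Origin at its underside, in the middle.
- stone: Bystander, to be left alone: brick-red sharpening stone 50 x 160 x 25 mm, lying. Origin at its underside, in the middle.
- offcut: Bystander, to be left alone: wooden offcut 70 x 50 x 35 mm. Origin at its underside, in the middle.
Not all that is in view belongs to the job. There is more than one size of the part that bears dog_grip; the job needs the largest.

How it is judged:
By the outcome, as a careful person would: the job done as asked, in the order asked, and still so for the second after the job is handed in, with the robot touching nothing.
It also fails if it takes over 61 s, if anything falls off the work surface, if the arm or the gripper's body presses on something with over 40 N, if the wrist force passes 120 N, or if a joint passes its speed limit or range.

### The arm

A 6-joint arm with a two-finger parallel gripper is mounted at the origin on the work surface. World frame = base frame: x ahead of the robot, y to its left, z up, the work surface at z = 0. Lengths are in m, angles in rad, forces in N, time in s.
With the tool pointing down it reaches from about 0.225 to 0.875 m from the base axis. Payload 3.4 kg.
Tool frame: the origin (TCP) lies between the finger pads; the fingertips stand 19 mm ahead of it and the grasp point (between the pads) is the TCP; z points along the fingers, y is the line along which they close (so a half turn about z gives the same grasp; the last joint's range is limited). The gripper opens to 85 mm and grips with 20 to 120 N. Pads are 22 mm wide; open, the fingers measure 114 mm over their backs; the gripper's body (76 mm by 85 mm) begins 54 mm behind the grasp point. The pads swing forward as they close: fully open they stand 13 mm farther back than shut.
Start: joints at [1.161, 0.276, 1.505, -0, 1.361, -0.121], TCP at [0.164, 0.551, 0.25] pointing down, gripper open.
Joint ranges: [-2.89, 2.89], [-0.75, 2.08], [0.22, 2.7], [-1.18, 4.32], [0.11, 2.71], [-2.7, 2.7]. Speed limits (rad/s): [2.57, 2.57, 3.14, 3.14, 3.14, 3.14].

### API

Orientations are given as a unit quaternion [w, x, y, z].
In Python, from rig import get_state, imaging, ticket gives the robot as it stands. The module is installed in compiled form; this text tells all that it offers.
- The arm moves only by the shell command python3 -m inch 'ROWS' [FORCE]. ROWS is JSON, a list of rows, each an object with "claw": the opening, from -1 (shut) to 1 (fully open); "travel": the shift along the world's x, y, z in units of 200 mm (1.0 is 200 mm), a list of three; "turn": the turn about the world's z in units of 180 degrees (1.0 is 180 degrees). A call has 1 to 5 rows; each row is the pose to reach, as a shift and turn from the pose commanded when the call began, turning the shorter way round; what a row does not reach only later rows make up. A row lasts 1/10 s, in which the tool goes at most 50 mm and 8.59 degrees, less where a joint would pass 70% of its speed; a pose out of reach is approached as far as the arm can. A call with a number of a shift or a turn outside -1 to 1 is refused whole. A call with a gripper value outside its range is refused whole. The fingers move at their own pace and stop on an object; FORCE is the grip in N (left out, the last holds). Time passes only in rows, so rows that repeat a pose let the fingers close. It gives the time, the measured TCP pose, the force, the opening and the grip force at its end, in the units of the state.
- get_state(): the state, without advancing time (a new reading comes with each control period).
- imaging.get_image(name): name is "side" or "top" or "wrist"; returns the picture (384x512x3 uint8, red, green, blue); there is no depth.
- imaging.camera_params(name): a dict with "camera_matrix" (3x3 intrinsics, pixels), "k1" (the pictures are not rectified: a ray, as slopes to the right and down, at radius r is drawn at 1 + k1 r^2 times it, then the intrinsics apply), "cam_to_world" (4x4, takes a point from camera to world coordinates); the wrist camera has in their place "T_tool_cam" (4x4, takes a point from camera to tool coordinates, whose origin is the TCP and whose axes are the flange's). Camera axes: x right, y down, z forward; pixel columns grow to the right and rows downward; lengths in m; the calibration is good to about 2 mm. A picture is of the moment at which its call begins: read the wrist's pose just before it. camera_params takes no time and is no camera call.
- ticket.sign_off(): hands the job in; it is judged then, once.
The state is a dict: "clock": time; "qpos": joint angles; "qd": joint speeds; "effort": joint torques, N m; "position": TCP position; "ee_rot": TCP orientation; "contact_force": force on the tool from outside, world axes, zero at the start; "moment": the same for the moment, N m; "width": finger opening in m; "gripper_force": force on a finger pad.
Only numpy, scipy, OpenCV 4.12 (cv2) and the standard library are available. Lean on these libraries where they do the work, as an engineer would, in place of code of your own. Each camera call takes 0.05 s, during which the arm holds its last target. There are 200 camera calls.

## Working session

There is one attempt and no reset: what is moved stays moved. The work goes in short steps, Python scripts to look and compute and a shell command to move; the robot and the scene stay as the last step left them, time stands still between calls to the robot, and variables do not carry over. Pictures are saved under pics/ and viewed, at most 10 in all, crops included, and the job is handed in when it is done.

```bash
mkdir -p pics; cat > h.py <<'E'
import numpy as np, cv2
from rig import get_state, imaging
from scipy.spatial.transform import Rotation as R
def cam(n, st=None):
    p=imaging.camera_params(n); K=np.array(p['camera_matrix'])
    if 'cam_to_world' in p: T=np.array(p['cam_to_world'])
    else:
        st=st or get_state(); q=st['ee_rot']; W=np.eye(4)
        W[:3,:3]=R.from_quat([q[1],q[2],q[3],q[0]]).as_matrix(); W[:3,3]=st['position']
        T=W@np.array(p['T_tool_cam'])
    return K,p['k1'],T
def ray(c,px):
    K,k1,T=c; K=np.asarray(K)
    s=cv2.undistortPoints(np.array([[px]],float),K,np.array([k1,0,0,0,0.]))[0,0]
    return T[:3,3],T[:3,:3]@np.array([s[0],s[1],1])
def onz(c,px,z):
    o,d=ray(c,px); return o+d*(z-o[2])/d[2]
def proj(c,P):
    K,k1,T=c; p=T[:3,:3].T@(np.array(P)-T[:3,3]); s=p[:2]/p[2]; s=s*(1+k1*(s@s))
    return K[:2,:2]@s+K[:2,2]
def snap(n,f):
    st=get_state(); im=imaging.get_image(n)[:,:,::-1].copy(); cv2.imwrite('pics/'+f,im); return im,cam(n,st)
E
python3 - <<'E'
from h import *
a,c=snap('top','t0.png'); b,d=snap('side','s0.png')
np.set_printoptions(precision=3,suppress=True)
print(c,d,get_state(),imaging.camera_params('wrist'))
E
```

```text
(array([[489.444,   0.   , 253.699],
       [  0.   , 489.444, 192.946],
       [  0.   ,   0.   ,   1.   ]]), -0.19788459587025833, array([[-0.013, -0.998,  0.06 ,  0.481],
       [-1.   ,  0.013, -0.   ,  0.031],
       [-0.   , -0.06 , -0.998,  1.565],
       [ 0.   ,  0.   ,  0.   ,  1.   ]])) (array([[394.903,   0.   , 259.59 ],
       [  0.   , 394.903, 191.275],
       [  0.   ,   0.   ,   1.   ]]), 0.000592456302494748, array([[ 0.829, -0.362,  0.427,  0.168],
       [-0.56 , -0.543,  0.626, -0.614],
       [ 0.006, -0.758, -0.652,  0.743],
       [ 0.   ,  0.   ,  0.   ,  1.   ]])) {'clock': 0.1, 'qpos': array([ 1.161,  0.277,  1.506,  0.   ,  1.361, -0.121]), 'qd': array([ 0.   , -0.001, -0.003,  0.   ,  0.001, -0.001]), 'effort': array([  0.002, -41.77 , -24.64 ,  -0.   ,   0.006,  -0.   ]), 'position': array([0.164, 0.551, 0.25 ]), 'ee_rot': array([-0.   ,  0.144,  0.99 , -0.001]), 'contact_force': array([-0.041, -0.822, -0.312]), 'moment': array([ 0.056, -0.038, -0.032]), 'gripper_force': 0.0, 'width': 0.08545254254853625} {'camera_matrix': array([[343.601,   0.   , 254.13 ],
       [  0.   , 343.601, 190.33 ],
       [  0.   ,   0.   ,   1.   ]]), 'k1': -0.06027330577517018, 'T_tool_cam': array([[-0.001, -0.952, -0.307,  0.079],
       [ 1.   , -0.   , -0.001,  0.   ],
       [ 0.001, -0.307,  0.952, -0.124],
       [ 0.   ,  0.   ,  0.   ,  1.   ]])}
```

View pics/t0.png

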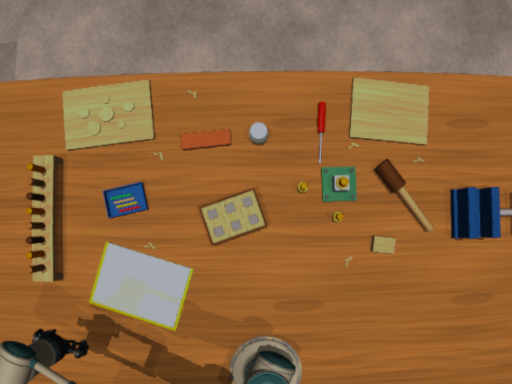

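View pics/s0.png

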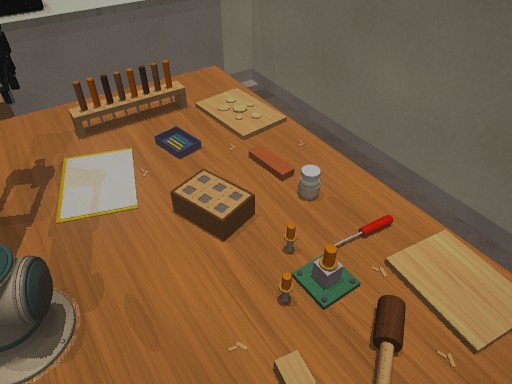

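The top view shows the dog in the green stand at (343,183), small decoy dogs at (303,187) and (338,217), and the rack at (234,216). In the side view the dog's head is at (329,258).

```bash
python3 - <<'E'
from h import *
np.set_printoptions(precision=4,suppress=True)
t=cv2.imread('pics/t0.png'); s=cv2.imread('pics/s0.png'); ct=cam('top'); cs=cam('side')
def blobs(im,lo,hi,box,amin):
    x0,y0,x1,y1=box; m=cv2.inRange(cv2.cvtColor(im,cv2.COLOR_BGR2HSV),lo,hi); k=np.zeros_like(m); k[y0:y1,x0:x1]=m[y0:y1,x0:x1]
    n,l,st,ce=cv2.connectedComponentsWithStats(k); return [(ce[i],st[i]) for i in range(1,n) if st[i][4]>=amin]
ot=blobs(t,(12,190,140),(26,255,255),(290,170,365,230),6); os_=blobs(s,(10,190,140),(24,255,255),(270,215,350,300),15)
print('top',ot);print('side',os_)
def tri(a,b):
    o1,d1=ray(ct,a);o2,d2=ray(cs,b); d1/=np.linalg.norm(d1); d2/=np.linalg.norm(d2)
    u=np.linalg.lstsq(np.c_[d1,-d2],o2-o1,rcond=None)[0]; p,q=o1+u[0]*d1,o2+u[1]*d2; return (p+q)/2,np.linalg.norm(p-q)
for a,_ in ot:
    for b,_ in os_:
        p,e=tri(a,b)
        if e<.015: print(p,e)
    print('onz.107',onz(ct,a,.107+.06-.055))
g=blobs(t,(50,80,40),(85,255,255),(310,155,370,215),100)
for c,st in g: print('green',c,st,onz(ct,c,.012))
gr=blobs(t,(0,0,90),(179,75,200),(200,190,270,245),20)
pts=[]
for c,st in gr: p=onz(ct,c,.0685);pts.append(p);print('cover',c,st[4],p)
# dog frame via dark+light: rack corner from light wood
print(proj(ct,[0.4,0,0]))
E
```

```text
top [(array([344.2195, 181.2195]), array([341, 178,   7,   8,  41], dtype=int32)), (array([303.975, 185.125]), array([301, 182,   7,   8,  40], dtype=int32)), (array([340.359 , 216.4359]), array([338, 213,   6,   8,  39], dtype=int32))]
side [(array([291.0488, 225.3902]), array([287, 223,   9,   6,  41], dtype=int32)), (array([290.9655, 237.1379]), array([284, 233,  13,   8,  29], dtype=int32)), (array([330.5647, 248.0706]), array([325, 244,  12,   9,  85], dtype=int32)), (array([328.6604, 264.1698]), array([320, 257,  17,  12,  53], dtype=int32)), (array([286.45, 275.5 ]), array([282, 272,  10,   8,  60], dtype=int32)), (array([285.6905, 287.5   ]), array([279, 282,  14,  10,  42], dtype=int32))]
[ 0.6008 -0.2424  0.113 ] 0.0037580579661606528
[ 0.6018 -0.2489  0.0664] 0.003264792298019187
onz.107 [ 0.5994 -0.2414  0.112 ]
[ 0.5917 -0.123   0.0846] 0.0013206431562931345
[ 0.5934 -0.1262  0.0465] 0.0013445232618283234
onz.107 [ 0.5891 -0.1198  0.112 ]
[ 0.4952 -0.2324  0.0864] 0.002135430042949123
[ 0.494  -0.2374  0.0525] 0.0016381800223004626
onz.107 [ 0.4941 -0.2273  0.112 ]
green [337.881  184.1078] [322 167  34  34 807] [ 0.5985 -0.2394  0.012 ]
cover [246.814  201.5465] 86 [0.5441 0.0519 0.0685]
cover [229.4512 207.6341] 82 [0.5261 0.1052 0.0685]
cover [212.131  213.7024] 84 [0.5082 0.1585 0.0685]
cover [252.8256 218.814 ] 86 [0.4911 0.0341 0.0685]
cover [235.631  224.9167] 84 [0.4731 0.0869 0.0685]
cover [218.3133 230.9277] 83 [0.4553 0.14   0.0685]
[263.9263 247.372 ]
```

```bash

python3 -m inch '[{"claw":1,"travel":[0.11,-0.2,0],"turn":0},{"claw":1,"travel":[0.22,-0.4,0],"turn":0},{"claw":1,"travel":[0.33,-0.6,0],"turn":0},{"claw":1,"travel":[0.44,-0.8,0],"turn":0},{"claw":1,"travel":[0.55,-1.0,0],"turn":0}]'
python3 -m inch '[{"claw":1,"travel":[0.11,-0.2,0],"turn":0},{"claw":1,"travel":[0.22,-0.4,0],"turn":0},{"claw":1,"travel":[0.33,-0.6,0],"turn":0},{"claw":1,"travel":[0.44,-0.8,0],"turn":0},{"claw":1,"travel":[0.55,-1.0,0],"turn":0}]'
```

```text
clock: 0.6
position: [0.274, 0.3495, 0.25]
ee_rot: [-0.0, 0.144, 0.99, -0.0]
contact_force: [0.9, 0.3, 0.1]
width: 0.0855
gripper_force: 0.0
clock: 1.1
position: [0.3841, 0.1495, 0.2502]
ee_rot: [0.0, 0.144, 0.99, 0.0]
contact_force: [2.2, 0.7, 0.4]
width: 0.0851
gripper_force: 0.0
```

```bash

python3 -m inch '[{"claw":1,"travel":[0.11,-0.2,0],"turn":0},{"claw":1,"travel":[0.22,-0.4,0],"turn":0},{"claw":1,"travel":[0.33,-0.6,0],"turn":0},{"claw":1,"travel":[0.44,-0.8,0],"turn":0},{"claw":1,"travel":[0.55,-1.0,0],"turn":0}]'
python3 -m inch '[{"claw":1,"travel":[0.11,-0.2,0],"turn":0},{"claw":1,"travel":[0.22,-0.4,0],"turn":0},{"claw":1,"travel":[0.33,-0.6,0],"turn":0},{"claw":1,"travel":[0.44,-0.8,0],"turn":0},{"claw":1,"travel":[0.53,-0.95,0],"turn":0}]'
python3 -m inch '[{"claw":1,"travel":[0,0,0],"turn":0},{"claw":1,"travel":[0,0,0],"turn":0}]'
python3 - <<'E'
from h import *
a,c=snap('wrist','w0.png'); print(get_state()['contact_force'],get_state()['position'])
print(proj(c,[.6,-.241,.112]),proj(c,[.6,-.241,.060]))
E
```

```text
clock: 1.6
position: [0.4941, -0.0506, 0.25]
ee_rot: [-0.0, 0.144, 0.99, 0.0]
contact_force: [-0.1, 0.9, -0.2]
width: 0.0853
gripper_force: 0.0
clock: 2.1
position: [0.6005, -0.2415, 0.2494]
ee_rot: [-0.0, 0.145, 0.989, -0.0]
contact_force: [0.8, 0.0, 0.7]
width: 0.0854
gripper_force: 0.0
clock: 2.3
position: [0.5994, -0.239, 0.2491]
ee_rot: [-0.001, 0.144, 0.99, 0.001]
contact_force: [-0.4, 0.1, -0.2]
width: 0.0854
gripper_force: 0.0
[-0.46061554  0.7700305  -0.25487721] [ 0.59910848 -0.23809618  0.24953148]
[252.05509113 185.41340599] [252.35937244 169.2953314 ]
```

View pics/w0.png

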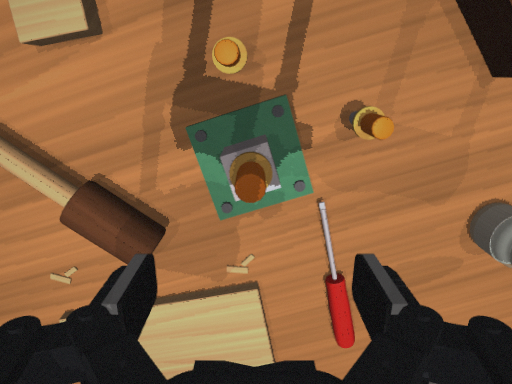

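The wrist picture shows the dog's head near (250,188) on the stand at (250,157), close to the predicted spot. I'll refine it from this picture.

```bash
python3 - <<'E'
from h import *
im=cv2.imread('pics/w0.png'); c=cam('wrist'); h=cv2.cvtColor(im,cv2.COLOR_BGR2HSV)
def m(lo,hi,b):
    k=cv2.inRange(h,lo,hi); z=np.zeros_like(k); z[b[1]:b[3],b[0]:b[2]]=k[b[1]:b[3],b[0]:b[2]]; return z
hd=m((5,170,60),(19,255,255),(225,150,280,215))
ct=max(cv2.findContours(hd,0,1)[0],key=cv2.contourArea); x,y,w,hh=cv2.boundingRect(ct); print('head',x,y,w,hh)
# top disc bottom edge at y+hh: circle of dia w
p=((x+w/2),(y+hh-w/2)); print(p,onz(c,p,.112))
g=m((55,60,20),(90,255,255),(170,80,330,230))
hull=cv2.convexHull(cv2.findNonZero(g)); r=cv2.minAreaRect(hull); print(r,cv2.boxPoints(r))
q=[onz(c,b,.012) for b in cv2.boxPoints(r)]; print(np.mean(q,0))
print(get_state()['position'])
E
```

```text
head 235 161 32 41
(251.0, 186.0) [ 0.60011696 -0.24105477  0.112     ]
((250.60086059570312, 158.62771606445312), (101.2236328125, 104.99523162841797), 72.25532531738281) [[185.1756  126.4238 ]
 [285.1756   94.4238 ]
 [316.02612 190.83163]
 [216.02612 222.83163]]
[ 0.60192869 -0.24300088  0.012     ]
[ 0.59910848 -0.23809618  0.24953148]
```

```bash

python3 -m inch '[{"claw":1,"travel":[0,-0.012,-0.18],"turn":0},{"claw":1,"travel":[0,-0.012,-0.36],"turn":0},{"claw":1,"travel":[0,-0.012,-0.54],"turn":0},{"claw":1,"travel":[0,-0.012,-0.7],"turn":0},{"claw":1,"travel":[0,-0.012,-0.78],"turn":0}]'
python3 -m inch '[{"claw":-0.15,"travel":[0,0,0],"turn":0},{"claw":-0.15,"travel":[0,0,0],"turn":0},{"claw":-0.15,"travel":[0,0,0],"turn":0},{"claw":-0.15,"travel":[0,0,0],"turn":0}]' 20
python3 - <<'E'
from h import *
a,c=snap('wrist','w1.png'); s=get_state(); print(s['contact_force'],s['position'])
h=cv2.cvtColor(a,cv2.COLOR_BGR2HSV); k=cv2.inRange(h,(5,170,60),(22,255,255)); k[:120]=0
n,l,st,ce=cv2.connectedComponentsWithStats(k)
for i in range(1,n):
    if st[i][4]>150: print(st[i],ce[i])
print(proj(c,[.6,-.2414,.112]))
E
```

```text
clock: 2.85
position: [0.5973, -0.2383, 0.0917]
ee_rot: [-0.003, 0.143, 0.99, 0.001]
contact_force: [0.1, 0.5, 0.2]
width: 0.0856
gripper_force: 0.0
clock: 3.25
position: [0.6006, -0.2413, 0.0961]
ee_rot: [0.001, 0.144, 0.99, -0.0]
contact_force: [-0.4, 0.1, 0.9]
width: 0.0369
gripper_force: 0.0
[-1.38284312  0.37607785  0.21403943] [ 0.60046424 -0.24136206  0.09589664]
[ 450  136   62   58 2537] [484.06464328 162.41545132]
[ 218  228   67  104 5556] [250.81731461 281.86825054]
[253.66175223 300.90182156]
```

View pics/w1.png

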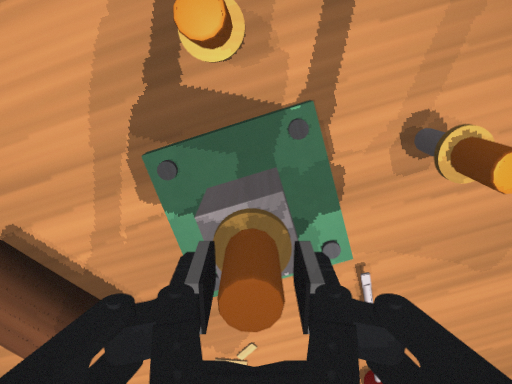

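The head (columns 218–285) sits about 1 mm left of the middle of the pads (214–292). I'll nudge the tool and close.

```bash

python3 -m inch '[{"claw":-0.2,"travel":[0,-0.004,-0.01],"turn":0},{"claw":-0.3,"travel":[0,-0.004,-0.01],"turn":0},{"claw":-0.4,"travel":[0,-0.004,-0.01],"turn":0},{"claw":-0.6,"travel":[0,-0.004,-0.01],"turn":0},{"claw":-0.8,"travel":[0,-0.004,-0.01],"turn":0}]' 20
python3 -m inch '[{"claw":-1,"travel":[0,0,0],"turn":0},{"claw":-1,"travel":[0,0,0],"turn":0},{"claw":-1,"travel":[0,0,0],"turn":0}]' 70
```

```text
clock: 3.8
position: [0.5997, -0.2423, 0.0925]
ee_rot: [-0.0, 0.144, 0.99, -0.0]
contact_force: [-1.4, -1.6, 1.8]
width: 0.0254
gripper_force: 19.7
clock: 4.1
position: [0.5998, -0.2423, 0.0926]
ee_rot: [0.0, 0.144, 0.99, -0.0]
contact_force: [-1.0, -1.1, 4.1]
width: 0.0248
gripper_force: 68.4
```

```bash

python3 -m inch '[{"claw":-1,"travel":[0,0,0.02],"turn":0},{"claw":-1,"travel":[0,0,0.04],"turn":0},{"claw":-1,"travel":[0,0,0.06],"turn":0},{"claw":-1,"travel":[0,0,0.08],"turn":0},{"claw":-1,"travel":[0,0,0.1],"turn":0}]'
```

```text
clock: 4.6
position: [0.5996, -0.2417, 0.1124]
ee_rot: [-0.0, 0.144, 0.99, 0.0]
contact_force: [0.1, -0.4, -4.0]
width: 0.0248
gripper_force: 68.8
```

```bash

python3 -m inch '[{"claw":-1,"travel":[0,0,0.05],"turn":0},{"claw":-1,"travel":[0,0,0.1],"turn":0},{"claw":-1,"travel":[0,0,0.16],"turn":0},{"claw":-1,"travel":[0,0,0.22],"turn":0},{"claw":-1,"travel":[0,0,0.28],"turn":0}]'
python3 -m inch '[{"claw":-1,"travel":[0,0,0.06],"turn":0},{"claw":-1,"travel":[0,0,0.12],"turn":0},{"claw":-1,"travel":[0,0,0.18],"turn":0},{"claw":-1,"travel":[0,0,0.22],"turn":0},{"claw":-1,"travel":[0,0,0.22],"turn":0}]'
python3 - <<'E'
from h import *
a,c=snap('wrist','w2.png'); b,d=snap('side','s1.png'); cv2.imwrite('pics/c2.png',np.hstack([cv2.resize(a,(400,300)),cv2.resize(b[130:330,200:400],(300,300))]))
E
```

```text
clock: 5.1
position: [0.5999, -0.2419, 0.1698]
ee_rot: [0.0, 0.144, 0.99, 0.0]
contact_force: [0.3, -0.3, -2.8]
width: 0.0243
gripper_force: 68.9
clock: 5.6
position: [0.6005, -0.2424, 0.214]
ee_rot: [0.001, 0.144, 0.99, -0.0]
contact_force: [-0.8, -0.4, -3.3]
width: 0.0248
gripper_force: 68.9
```

View pics/c2.png

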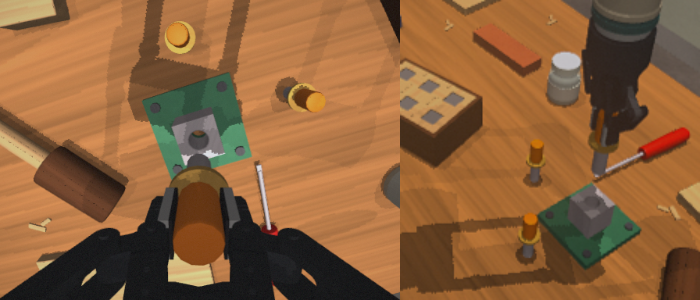

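The dog is clear of the sleeve, and the stand has stayed in place. Next I'll go above the first pocket.

```bash

python3 -m inch '[{"claw":-1,"travel":[-0.03,0.15,0],"turn":0},{"claw":-1,"travel":[-0.06,0.3,0],"turn":0},{"claw":-1,"travel":[-0.09,0.45,0],"turn":0},{"claw":-1,"travel":[-0.12,0.6,0],"turn":0},{"claw":-1,"travel":[-0.14,0.74,0],"turn":0}]'
python3 -m inch '[{"claw":-1,"travel":[-0.03,0.15,0],"turn":0},{"claw":-1,"travel":[-0.06,0.3,0],"turn":0},{"claw":-1,"travel":[-0.09,0.45,0],"turn":0},{"claw":-1,"travel":[-0.12,0.6,0],"turn":0},{"claw":-1,"travel":[-0.14,0.73,0],"turn":0}]'
python3 -m inch '[{"claw":-1,"travel":[0,0,-0.1],"turn":0},{"claw":-1,"travel":[0,0,-0.2],"turn":0},{"claw":-1,"travel":[0,0,-0.2],"turn":0}]'
python3 - <<'E'
from h import *
a,c=snap('wrist','w3.png'); s=get_state(); print(s['contact_force'],s['position'])
h=cv2.cvtColor(a,cv2.COLOR_BGR2HSV); k=cv2.inRange(h,(0,0,60),(179,60,200))
n,l,st,ce=cv2.connectedComponentsWithStats(k)
for i in range(1,n):
    if st[i][4]>300: print(st[i],ce[i],onz(c,ce[i],.0685))
for p in [(.5441,.0519),(.5261,.1052),(.4911,.0341),(.4731,.0869),(.4553,.14)]:
    q=proj(c,[*p,.0685]); print(q); cv2.circle(a,(int(q[0]),int(q[1])),3,(0,0,255),-1)
cv2.imwrite('pics/w3m.png',a)
E
```

```text
clock: 6.2
position: [0.5706, -0.0925, 0.2114]
ee_rot: [-0.001, 0.144, 0.99, 0.0]
contact_force: [0.5, -0.1, -3.7]
width: 0.0247
gripper_force: 69.3
clock: 6.7
position: [0.5426, 0.0535, 0.2115]
ee_rot: [-0.001, 0.144, 0.99, 0.0]
contact_force: [-0.2, 0.6, -3.3]
width: 0.0245
gripper_force: 69.3
clock: 7.0
position: [0.541, 0.0524, 0.1692]
ee_rot: [-0.004, 0.144, 0.99, -0.0]
contact_force: [-0.6, -0.7, -4.0]
width: 0.0245
gripper_force: 69.6
[-0.09380511 -0.07071245 -2.63622494] [0.54221935 0.05219644 0.17068619]
[ 322    3   60   65 2111] [351.4301279   35.45049739] [0.45598426 0.13935461 0.0685    ]
[ 247   59   59   61 1924] [275.73388773  89.33835759] [0.47392563 0.08622362 0.0685    ]
[ 368   83   56   59 1756] [395.81150342 111.95899772] [0.50923522 0.15745177 0.0685    ]
[ 177  112   57   57 1693] [205.34494979 140.33254578] [0.49197984 0.03303569 0.0685    ]
[ 296  134   55   54 1619] [322.9413218  160.39468808] [0.52717917 0.10430921 0.0685    ]
[228 181  53  35 993] [255.26485398 201.08660624] [0.54198794 0.05256722 0.0685    ]
[202 240  21  52 561] [212.40819964 264.21746881] [0.5804962  0.00805404 0.0685    ]
[286 240  21  52 549] [295.85428051 264.36247723] [0.59812187 0.06730085 0.0685    ]
[  0 290  24  63 643] [  7.98755832 321.8911353 ] [ 0.58565672 -0.17301512  0.0685    ]
[255.20695146 204.08853518]
[323.86486223 158.51436168]
[206.44062826 138.59802217]
[276.41347169  87.73367348]
[352.21059199  34.00185235]
```

View pics/w3m.png

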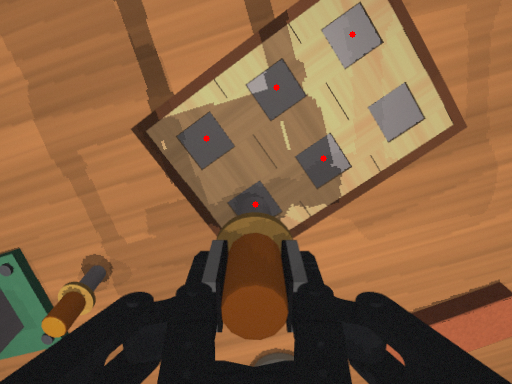

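The red dots fall on the covers: pocket covers at (255,204), (323,159), (206,139), (276,88), (352,34) and (396,112). The two views agree within 1 mm. Now I'll feel the first one.

```bash

python3 -m inch '[{"claw":-1,"travel":[0.005,-0.004,-0.03],"turn":0},{"claw":-1,"travel":[0.005,-0.004,-0.06],"turn":0},{"claw":-1,"travel":[0.005,-0.004,-0.06],"turn":0}]'
python3 -m inch '[{"claw":-1,"travel":[0,0,-0.01],"turn":0},{"claw":-1,"travel":[0,0,-0.015],"turn":0},{"claw":-1,"travel":[0,0,-0.02],"turn":0}]'
python3 -m inch '[{"claw":-1,"travel":[0,0,-0.005],"turn":0},{"claw":-1,"travel":[0,0,-0.01],"turn":0}]'
```

```text
clock: 7.35
position: [0.5445, 0.0509, 0.1599]
ee_rot: [-0.0, 0.144, 0.99, 0.0]
contact_force: [-0.2, 0.1, -2.5]
width: 0.0246
gripper_force: 69.6
clock: 7.65
position: [0.5449, 0.0512, 0.1565]
ee_rot: [0.0, 0.144, 0.99, 0.0]
contact_force: [0.3, -0.6, -3.2]
width: 0.0246
gripper_force: 69.6
clock: 7.85
position: [0.5449, 0.0512, 0.1544]
ee_rot: [0.0, 0.144, 0.99, 0.0]
contact_force: [-0.2, 1.0, -3.2]
width: 0.025
gripper_force: 69.6
```

```bash

python3 -m inch '[{"claw":-1,"travel":[0,0,-0.005],"turn":0},{"claw":-1,"travel":[0,0,-0.01],"turn":0}]'
python3 -m inch '[{"claw":-1,"travel":[0,0,-0.005],"turn":0},{"claw":-1,"travel":[0,0,-0.005],"turn":0}]'
```

```text
clock: 8.05
position: [0.5449, 0.0512, 0.1523]
ee_rot: [0.0, 0.144, 0.99, 0.0]
contact_force: [-0.1, -0.1, -2.4]
width: 0.0246
gripper_force: 69.6
clock: 8.25
position: [0.5447, 0.0512, 0.1512]
ee_rot: [-0.0, 0.144, 0.99, 0.0]
contact_force: [-0.1, -0.7, -2.4]
width: 0.0244
gripper_force: 69.6
```

```bash

python3 -m inch '[{"claw":-1,"travel":[0,0,-0.01],"turn":0},{"claw":-1,"travel":[0,0,-0.02],"turn":0},{"claw":-1,"travel":[0,0,-0.03],"turn":0}]'
python3 -m inch '[{"claw":-1,"travel":[0,0,-0.005],"turn":0},{"claw":-1,"travel":[0,0,-0.01],"turn":0}]'
python3 -m inch '[{"claw":-1,"travel":[0,0,-0.005],"turn":0},{"claw":-1,"travel":[0,0,-0.01],"turn":0}]'
```

```text
clock: 8.55
position: [0.5448, 0.0512, 0.1451]
ee_rot: [0.0, 0.144, 0.99, 0.0]
contact_force: [0.9, 0.0, -3.5]
width: 0.0243
gripper_force: 69.6
clock: 8.75
position: [0.5447, 0.0512, 0.1432]
ee_rot: [-0.0, 0.144, 0.99, 0.0]
contact_force: [0.1, 0.5, -2.7]
width: 0.0247
gripper_force: 69.6
clock: 8.95
position: [0.5447, 0.0512, 0.1412]
ee_rot: [-0.0, 0.144, 0.99, 0.0]
contact_force: [-0.2, 0.4, -2.4]
width: 0.0245
gripper_force: 69.6
```

```bash

python3 -m inch '[{"claw":-1,"travel":[0,0,-0.005],"turn":0},{"claw":-1,"travel":[0,0,-0.01],"turn":0}]'
python3 -m inch '[{"claw":-1,"travel":[0,0,-0.005],"turn":0},{"claw":-1,"travel":[0,0,-0.01],"turn":0}]'
```

```text
clock: 9.15
position: [0.5447, 0.0512, 0.1392]
ee_rot: [-0.0, 0.144, 0.99, 0.0]
contact_force: [-0.2, 0.1, -1.9]
width: 0.0247
gripper_force: 69.6
clock: 9.35
position: [0.5448, 0.0512, 0.1373]
ee_rot: [-0.0, 0.144, 0.99, 0.0]
contact_force: [0.9, -0.5, -2.7]
width: 0.0241
gripper_force: 69.6
```

```bash

python3 -m inch '[{"claw":-1,"travel":[0,0,-0.01],"turn":0},{"claw":-1,"travel":[0,0,-0.02],"turn":0},{"claw":-1,"travel":[0,0,-0.03],"turn":0}]'
python3 -m inch '[{"claw":-1,"travel":[0,0,-0.015],"turn":0},{"claw":-1,"travel":[0,0,-0.03],"turn":0},{"claw":-1,"travel":[0,0,-0.045],"turn":0}]'
python3 -m inch '[{"claw":-1,"travel":[0,0,-0.02],"turn":0},{"claw":-1,"travel":[0,0,-0.04],"turn":0},{"claw":-1,"travel":[0,0,-0.06],"turn":0}]'
```

```text
clock: 9.65
position: [0.5448, 0.0512, 0.1311]
ee_rot: [-0.0, 0.144, 0.99, 0.0]
contact_force: [-0.3, 0.3, -3.1]
width: 0.0246
gripper_force: 69.6
clock: 9.95
position: [0.5448, 0.0512, 0.122]
ee_rot: [0.0, 0.144, 0.99, 0.0]
contact_force: [-0.2, 0.4, -2.4]
width: 0.0246
gripper_force: 69.6
clock: 10.25
position: [0.5448, 0.0512, 0.11]
ee_rot: [0.0, 0.144, 0.99, 0.0]
contact_force: [-0.3, 0.7, -2.7]
width: 0.025
gripper_force: 69.6
```

The first pocket is the empty one. I'll lower the dog the last millimetres, watching the force.

```bash

python3 -m inch '[{"claw":-1,"travel":[0,0,-0.01],"turn":0},{"claw":-1,"travel":[0,0,-0.02],"turn":0},{"claw":-1,"travel":[0,0,-0.028],"turn":0}]'
python3 -m inch '[{"claw":-1,"travel":[0,0,-0.004],"turn":0},{"claw":-1,"travel":[0,0,-0.006],"turn":0}]'
python3 -m inch '[{"claw":-1,"travel":[0,0,-0.003],"turn":0},{"claw":-1,"travel":[0,0,-0.003],"turn":0}]'
```

```text
clock: 10.55
position: [0.5447, 0.0512, 0.1046]
ee_rot: [-0.0, 0.144, 0.99, 0.0]
contact_force: [0.3, -0.7, -2.0]
width: 0.0244
gripper_force: 69.7
clock: 10.75
position: [0.5447, 0.0512, 0.1035]
ee_rot: [-0.0, 0.144, 0.99, 0.0]
contact_force: [-0.0, 0.2, -2.5]
width: 0.0245
gripper_force: 69.6
clock: 10.95
position: [0.5448, 0.0512, 0.103]
ee_rot: [0.0, 0.144, 0.99, 0.0]
contact_force: [0.5, 0.8, -2.3]
width: 0.0248
gripper_force: 69.7
```

```bash

python3 -m inch '[{"claw":-1,"travel":[0,0,-0.003],"turn":0},{"claw":-1,"travel":[0,0,-0.003],"turn":0}]'
python3 -m inch '[{"claw":-1,"travel":[0,0,-0.003],"turn":0},{"claw":-1,"travel":[0,0,-0.003],"turn":0}]'
```

```text
clock: 11.15
position: [0.5448, 0.0512, 0.1027]
ee_rot: [0.0, 0.144, 0.99, 0.0]
contact_force: [-1.2, -0.2, -0.4]
width: 0.0243
gripper_force: 69.9
clock: 11.35
position: [0.5448, 0.0512, 0.1026]
ee_rot: [0.0, 0.144, 0.99, 0.0]
contact_force: [-2.3, -0.4, 5.0]
width: 0.0248
gripper_force: 70.2
```

```bash

python3 -m inch '[{"claw":-0.3,"travel":[0,0,0],"turn":0},{"claw":-0.2,"travel":[0,0,0],"turn":0},{"claw":0.1,"travel":[0,0,0],"turn":0},{"claw":0.4,"travel":[0,0,0],"turn":0},{"claw":0.6,"travel":[0,0,0],"turn":0}]' 20
python3 -m inch '[{"claw":0.6,"travel":[0,0,0.05],"turn":0},{"claw":0.6,"travel":[0,0,0.2],"turn":0},{"claw":0.6,"travel":[0,0,0.4],"turn":0},{"claw":0.6,"travel":[0,0,0.6],"turn":0},{"claw":0.6,"travel":[0,0,0.7],"turn":0}]'
python3 -m inch '[{"claw":0.6,"travel":[0,0,0],"turn":0},{"claw":0.6,"travel":[0,0,0],"turn":0}]'
python3 - <<'E'
from h import *
a,c=snap('wrist','w4.png'); b,d=snap('side','s2.png'); cv2.imwrite('pics/c4.png',np.hstack([cv2.resize(a,(400,300)),cv2.resize(b[130:330,160:360],(300,300))]))
E
```

```text
clock: 11.85
position: [0.5449, 0.0512, 0.1016]
ee_rot: [0.0, 0.144, 0.99, 0.0]
contact_force: [-0.4, 0.1, -0.2]
width: 0.0681
gripper_force: 0.0
clock: 12.35
position: [0.5464, 0.0512, 0.2464]
ee_rot: [0.003, 0.144, 0.99, 0.0]
contact_force: [-0.8, 0.3, -1.1]
width: 0.0682
gripper_force: 0.0
clock: 12.55
position: [0.5446, 0.0512, 0.242]
ee_rot: [0.0, 0.144, 0.99, 0.0]
contact_force: [-0.1, 0.3, -0.7]
width: 0.0684
gripper_force: 0.0
```

View pics/c4.png

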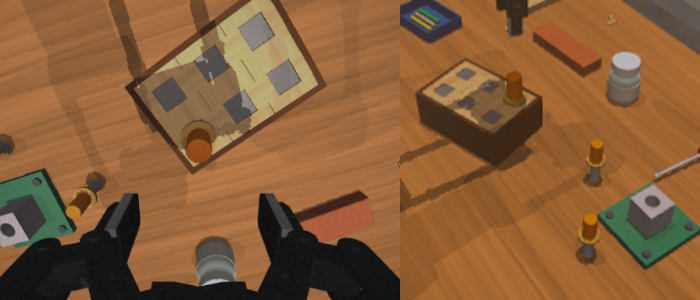

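The dog stands flange-down in its pocket at about (198,140) in the wrist half of the picture. The gripper is clear and nothing else has moved.

```bash
python3 -c "
from rig import ticket; print(ticket.sign_off())"
```

```text
the job is handed in; nothing more can be done
None
```

I drew the dog straight out of its sleeve without moving the stand. The first cover I felt was the empty pocket, so I lowered the dog fully home there, let go, and handed the job in at about 12.6 s on the robot's clock.

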